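Set the banding tension to the third click

ROBOT

A 6-joint arm with a two-finger parallel gripper is mounted at the origin on the work surface. World frame = base frame: x ahead of the robot, y to its left, z up, the work surface at z = 0. Lengths are in m, angles in rad, forces in N, time in s.
With the tool pointing down it reaches from about 0.275 to 0.775 m from the base axis. Payload 14.6 kg.
Tool frame: the origin (TCP) lies on the front face of the gripper's body, between the roots of the fingers; the fingertips stand 73 mm ahead of it and the grasp point (between the pads) lies 54 mm ahead of it; z points along the fingers, x is the direction in which the jaws open and shut, and the axes are right-handed (so a half turn about z gives the same grasp; the last joint's range is limited). The gripper opens to 85 mm and grips with 20 to 120 N. Pads are 22 mm wide; open, the fingers measure 114 mm over their backs; the gripper's body (76 mm by 85 mm) begins 54 mm behind the grasp point. The pads swing forward as they close: fully open they stand 13 mm farther back than shut.
Start: joints at [0.962, 0.263, -0.048, 1.259, 0, 1.415], TCP at [0.23, 0.472, 0.304] pointing down, gripper open.
Joint ranges: [-2.65, 2.65], [-0.89, 1.7], [-1.18, 1.37], [-2.13, 2.11], [-1.35, 1.29], [-3.14, 3.14]. Speed limits (rad/s): [1.89, 1.89, 2.57, 2.79, 3.14, 3.14].

INTERFACE

Orientations are given as a rotation vector (axis times angle).
In Python, from cell import readout, viewer, env gives the robot as it stands.
- The arm moves only by the tool carry_out, never from a script. Its argument "rows" is a list of rows, each an object of numbers: "jaw": the finger opening in cm, from 0 to 8.54; "x", "y", "z": the shift along the world's x, y, z in cm; "rx", "ry", "rz": the turn, a rotation vector about the world's x, y, z in degrees. In form: [{"jaw": .., "x": .., "y": .., "z": .., "rx": .., "ry": .., "rz": ..}, ...]. A call has exactly 8 rows; each row is the pose to reach, as a shift and turn from the pose commanded when the call began; what a row does not reach only later rows make up. A row lasts 1/8 s, in which the tool goes at most 62.5 mm and 10.7 degrees, less where a joint would pass 70% of its speed; a pose out of reach is approached as far as the arm can. A call with a gripper value outside its range is refused whole. The fingers move at their own pace and stop on an object; "grip_force" is the grip in N (left out, the last holds). Time passes only in rows, so rows that repeat a pose let the fingers close, or fill a call up. It gives the time, the measured TCP pose, the force and the opening at its end, in the units of the state.
- readout.read_state(): the state, without advancing time (a new reading comes with each control period).
- viewer.get_image(name): name is "side" or "top" or "wrist"; returns the picture (400x640x3 uint8, red, green, blue); there is no depth.
- viewer.calibration(name): a dict with "intrinsics" (3x3 intrinsics, pixels), "R" (3x3) and "t" (3): a world point X has camera coordinates R X + t. Camera axes: x right, y down, z forward; pixel columns grow to the right and rows downward; lengths in m; the calibration is good to about 2 mm. A picture is of the moment at which its call begins: read the wrist's pose just before it. calibration takes no time and is no camera call; for the wrist camera it gives the pose at the moment of the call.
- env.finish_job(): hands the job in, once; it reports no verdict.
Trained networks look in the newest picture that a camera, given by its name, has taken for a name from the list of things; names that differ only in an ending like _2 or _b are one class to them, and where a whole thing is asked for, a point or a joint stands for the part that bears it (a point fixed in the world has none). Each returns a list of dicts, best first, with "conf" (0 to 1); they miss things now and then, are a little off and sometimes report something else, mostly with a low value. They report only what shows in the picture. A call takes as long as a camera call.
- viewer.find_in(label, camera): "bbox" ([centre column, centre row, width, height] in pixels, round what is visible of it).
- viewer.spot_point(label, camera): "uv" ([column, row] in pixels: a listed point, or the origin of a listed thing).
The state is a dict: "time_s": time; "q": joint angles; "qd": joint speeds; "joint_torque": joint torques, N m; "ee_pos": TCP position; "tcp_rot": TCP orientation; "contact_force": force on the tool from outside, world axes, zero at the start; "wrist_torque": the same for the moment, N m; "width": finger opening in m.
Only numpy, scipy, OpenCV 4.12 (cv2) and the standard library are available. Lean on these libraries where they do the work, as an engineer would, in place of code of your own. Each camera call takes 0.05 s, during which the arm holds its last target.

TASK

On the bench unit with the small sliding lever, push the lever fully home against its stop with your fingertips, then slide it back out through three clicks and stop in the third notch from home, never running on towards the fourth. Only then press the round set button beside it all the way down, and move clear with the button up again and the lever still in the third notch. Only touch and push: do not grip or lift the lever's knob, do not force it, and leave everything else on the bench and on the unit where it is.

Things in the scene. Friction and masses are not known exactly. Their poses are not given: they have to be found in the camera images.
- selector: Grey bench unit (banding tension selector), fixed: 170 (its x) x 300 (its y) x 70 mm high; its top, the deck, is 70 mm above the bench. Origin: centre of its underside; z up, yaw varies. Seen from the robot its front is -x, its +y end left. On the deck at x = +20 mm a pale 58 x 124 mm gate plate with a dark slot along y and six pairs of dark notch marks, one per lever stop.
- home_stop (a point): Home stop of the lever, centre of its top: a dark low block 40 x 8 mm, 10 mm above the deck, at the slot's -y end (unit x = +20, y = -55 mm), the robot's right.
- head_top (a point): Banding head, centre of its top: a metal block 75 (x) x 34 (y) mm rising 55 mm above the deck at unit x = +35, y = +127 mm, fixed; two rollers on it reach to y = +100 mm. Not used, keep clear.
- lever (a joint): Lever position along the unit's +y, in m: 0 = home at the stop (lever at unit x = +20, y = -40 mm). Notches at 0 (home), 0.016 (first click), 0.032, 0.048 (third), 0.064, 0.080 (far end); it rests nowhere else. Leaving a notch takes about 5 N; half-way (8 mm) it gives way and jumps by itself into the next notch. It starts in the first or second notch.
- knob_mid (a point): Centre of the lever's knob: a black upright cylinder 22 mm in diameter and 35 mm high on a thin steel stalk; its underside is 20 mm and its top 55 mm above the deck, this point 37.5 mm above it. Moves with the lever; same axes as the unit.
- knob (a joint): How far the knob has been pulled up on its stalk, in m: 0 = down where it belongs (a spring of 5 N keeps it there), 0.012 = fully up. Must stay down.
- set_button_top (a point): Centre of the top face of the set button: a plain metal round cap, 24 mm in diameter, in a black collar 40 mm in diameter and 12 mm high, at unit x = -50, y = +95 mm; its top is 22 mm above the deck when up.
- set_button (a joint): How far the set button is down, in m: 0 = up, 0.006 = fully pressed. It takes 5 N to press fully and springs back up by itself.
- ring_clamp: Bystander: loose steel ring 56 mm across, 14 mm high, on the unit's deck near its front right corner. Origin: centre of its underside.
- ferrule_can: Bystander: loose small metal can, 32 mm across and 32 mm high, on the deck at its front edge. Origin: centre of its underside.
- bracket_wide: Bystander: loose U-shaped steel bracket 60 x 100 x 55 mm on the bench, left of the unit. Origin: centre of its underside.
- bracket_narrow: Bystander: loose U-shaped steel bracket 60 x 60 x 55 mm on the bench, right of the unit. Origin: centre of its underside.
- tape_roll: Bystander: loose roll of cardboard tape, 100 mm across, 48 mm high, right of the unit. Origin: centre of its underside.
- driver_grip (a point): Bystander: loose screwdriver 200 mm long with a black handle, lying between the robot and the unit; this point lies on the handle's axis.
- spray_can: Bystander: standing can 52 mm across, 130 mm high, left of the unit and beyond it. Origin: centre of its underside.
- small_carton: Bystander: loose cardboard carton 90 x 70 x 60 mm, left of the unit on the robot's side. Origin: centre of its underside.

How it is judged:
By the outcome, as a careful person would: the job done as asked, in the order asked, and still so for the second after the job is handed in, with the robot touching nothing.
It also fails if it takes over 64 s, if anything falls off the work surface, if the arm or the gripper's body presses on something with over 40 N, if the wrist force passes 120 N, or if a joint passes its speed limit or range.

## Working session

There is one attempt and no reset: what is moved stays moved. The work goes in short steps, Python scripts to look and compute and a tool call to move; the robot and the scene stay as the last step left them, time stands still between calls to the robot, and variables do not carry over. Pictures are saved under pics/ and viewed, and the job is handed in when it is done.

Besides the shell and the picture viewer there is one more tool, called after "Emit:" by a JSON object that holds its "fn" and its "kwargs". carry_out: Moves the arm, as the interface text tells. Its arguments: {"type":"object","properties":{"rows":{"type":"array"},"grip_force":{"type":"number"}},"required":["rows"]}

```bash
mkdir -p pics; ls
python3 - <<'E'
from cell import readout, viewer, env
import cv2
s=readout.read_state()
print({k:(v if not hasattr(v,'round') else v) for k,v in s.items()})
for c in ['side','top']:
    im=viewer.get_image(c); cv2.imwrite(f'pics/{c}0.png',im[:,:,::-1])
    for l in ['set_button_top','home_stop','head_top','knob_mid','selector']:
        r=viewer.spot_point(l,c); print(c,l,[(x['uv'],round(x['conf'],2)) for x in r[:2]])
    k=viewer.calibration(c); print(k)
E
```

```text
pics
{'time_s': 0.0, 'q': array([ 9.61687536e-01,  2.63531255e-01, -4.89263494e-02,  1.25938808e+00,
        1.37782989e-05,  1.41548436e+00]), 'qd': array([-0.00192213, -0.00043164,  0.00022243,  0.00064387, -0.00090923,
        0.00011514]), 'joint_torque': array([-1.27350937e-03, -6.37620521e+01,  3.84566188e+01,  1.39238220e-02,
       -2.95104055e-04,  3.56068131e-05]), 'ee_pos': array([0.23004857, 0.47170395, 0.30342462]), 'tcp_rot': array([ 2.66389229e+00,  1.66456386e+00, -1.52444777e-03]), 'contact_force': array([-0.43116832, -0.10135671,  0.24801489]), 'wrist_torque': array([0.0448036 , 0.02446679, 0.03702517]), 'width': 0.08556063000438685}
side set_button_top [([257.3, 170.7], 0.41)]
side home_stop [([319.2, 203.9], 0.74)]
side head_top []
side knob_mid [([308.6, 180.1], 0.68)]
side selector [([294.1, 215.1], 0.67)]
{'intrinsics': array([[402.06079667,   0.        , 314.74807996],
       [  0.        , 402.06079667, 206.89187373],
       [  0.        ,   0.        ,   1.        ]]), 'R': array([[ 0.89118249, -0.45353907, -0.00980236],
       [-0.32827489, -0.62982982, -0.70395312],
       [ 0.31309643,  0.63056856, -0.71017879]]), 't': array([-0.48584283,  0.26457377,  0.74182134])}
top set_button_top [([251.1, 227.7], 0.58)]
top home_stop [([314.2, 195.6], 0.57)]
top head_top [([236.4, 192.1], 0.9)]
top knob_mid [([291.9, 196.4], 0.48)]
top selector [([293.8, 207.2], 0.85)]
{'intrinsics': array([[429.65280014,   0.        , 316.74708868],
       [  0.        , 429.65280014, 204.21939347],
       [  0.        ,   0.        ,   1.        ]]), 'R': array([[ 0.02662159, -0.99958403, -0.01109337],
       [-0.99669246, -0.02568894, -0.07709877],
       [ 0.07678172,  0.01310917, -0.99696174]]), 't': array([0.03234114, 0.56002213, 1.08665609])}
```

Run:
```python
import cv2
for c,(x0,y0,x1,y1) in [('side',(180,90,440,290)),('top',(170,120,410,300))]:
    im=cv2.imread(f'pics/{c}0.png')[y0:y1,x0:x1]
    cv2.imwrite(f'pics/{c}0c.png',cv2.resize(im,None,fx=3,fy=3,interpolation=cv2.INTER_CUBIC))
```

```text
(no output)
```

View pics/side0.png

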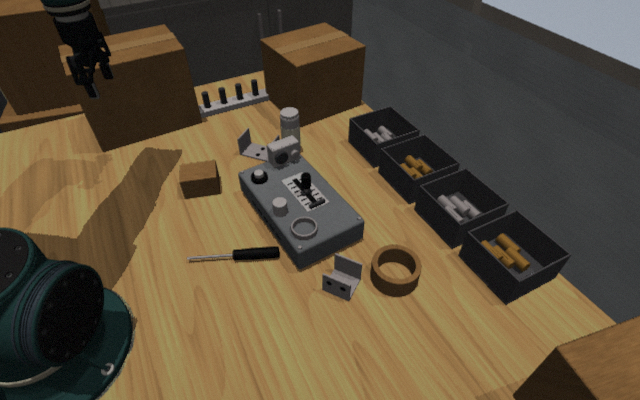

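View pics/top0.png

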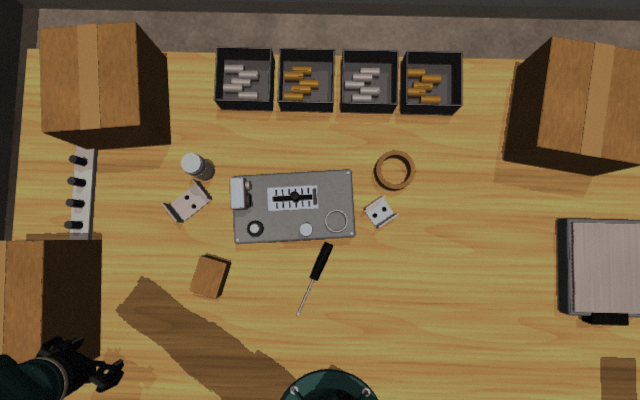

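```bash
ls pics
```

```text
side0.png
side0c.png
top0.png
top0c.png
```

View pics/side0c.png

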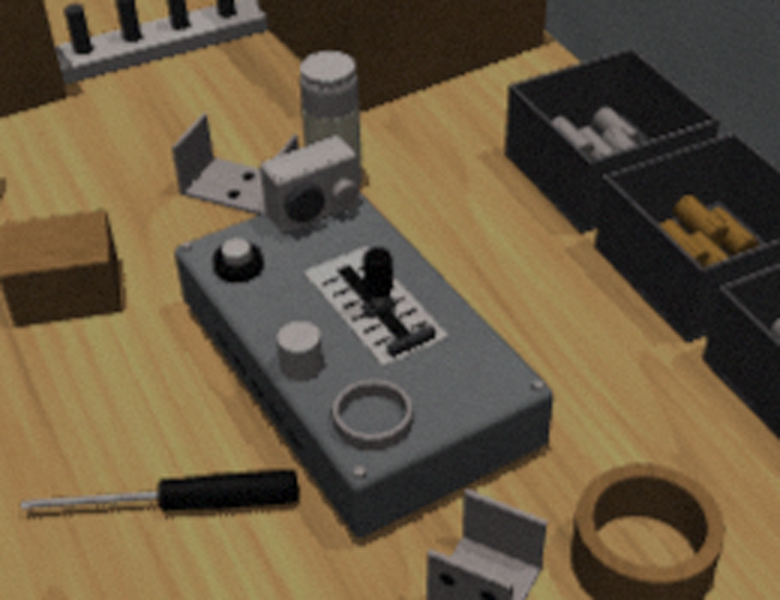

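View pics/top0c.png

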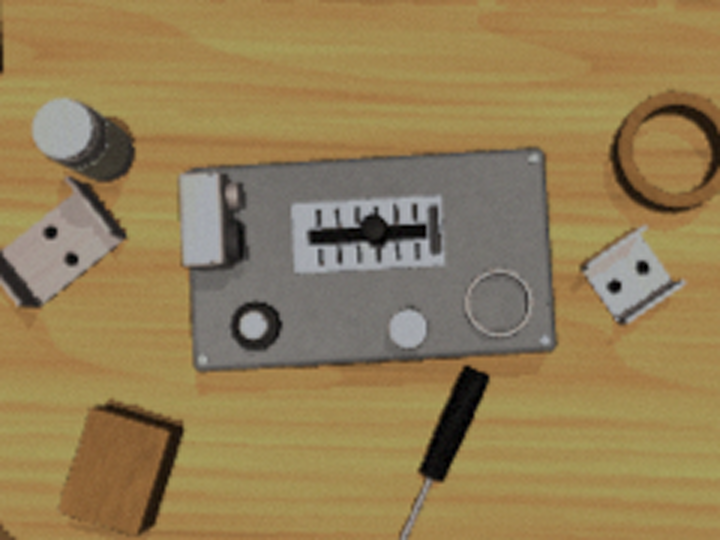

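```bash
cat > h.py <<'E'
import numpy as np, cv2
from scipy.optimize import least_squares
def proj(k,X):
    X=np.atleast_2d(X); c=X@np.array(k['R']).T+np.array(k['t']); p=c@np.array(k['intrinsics']).T
    return p[:,:2]/p[:,2:]
def unit2w(u,pose):
    u=np.atleast_2d(np.array(u,float)); c,s=np.cos(pose[2]),np.sin(pose[2])
    return np.c_[pose[0]+c*u[:,0]-s*u[:,1], pose[1]+s*u[:,0]+c*u[:,1], u[:,2]]
E
python3 - <<'E'
from h import *
from cell import viewer
kt,ks=viewer.calibration('top'),viewer.calibration('side')
T=np.array([[545,150],[553,347],[195,370],[253,325],[435,231],[293,204],[442,196],[445,265],[296,273]])/3+[170,120]
TU=[[85,-150,70],[-85,-150,70],[-85,150,70],[-50,95,92],[20,-55,80],[49,62,70],[49,-62,70],[-9,-62,70],[-9,62,70]]
S=np.array([[236,247],[411,338],[552,395],[360,505],[178,252],[445,337],[382,362],[305,270]])/3+[180,90]
SU=[[-50,95,92],[20,-55,80],[85,-150,70],[-85,-150,70],[-85,150,70],[49,-62,70],[-9,-62,70],[-9,62,70]]
TU=np.array(TU)/1e3;SU=np.array(SU)/1e3
def f(p,w=(1,1)):
    return np.r_[w[0]*(proj(kt,unit2w(TU,p))-T).ravel(),w[1]*(proj(ks,unit2w(SU,p))-S).ravel()]
for w in [(1,1),(1,0),(0,1)]:
    r=least_squares(f,[.5,0,0],args=(w,),loss='soft_l1'); print(w,r.x,np.degrees(r.x[2]));print(np.round(f(r.x).reshape(-1,2),1).tolist())
    p=r.x
    for n in range(6):
        u=np.array([.02,-.04+.016*n,.125]); print(n,np.round(proj(kt,unit2w(u,p))[0],1),np.round(proj(ks,unit2w(u,p))[0],1))
print('knob top seen', 170+375/3,120+222/3, 180+378/3,90+252/3)
E
```

```text
(1, 1) [0.55007336 0.10264693 0.08064051] 4.620360723219014
[[0.9, -1.7], [2.4, 1.3], [-0.4, 0.2], [0.7, -0.5], [0.7, -0.9], [0.3, -0.6], [0.6, -0.7], [0.8, -0.3], [0.3, -0.3], [-1.1, -0.7], [-1.0, -0.9], [0.7, -1.8], [-3.5, -5.4], [-3.4, -2.9], [0.3, -0.4], [-0.8, 1.1], [-1.6, 0.3]]
0 [309.  194.6] [312.3 182.9]
1 [302.2 194.9] [308.5 178.8]
2 [295.4 195.3] [304.8 174.7]
3 [288.6 195.7] [301.1 170.8]
4 [281.8 196.1] [297.6 166.9]
5 [274.9 196.4] [294.1 163.1]
(1, 0) [0.54894388 0.10420128 0.07739327] 4.434307673853092
[[0.4, -1.1], [1.6, 1.9], [-1.1, 0.5], [-0.1, -0.1], [0.0, -0.4], [-0.3, -0.2], [-0.0, -0.2], [0.2, 0.2], [-0.3, 0.1], [-1.7, -1.1], [-1.8, -1.1], [-0.2, -1.9], [-4.6, -5.8], [-3.9, -3.2], [-0.5, -0.6], [-1.6, 0.8], [-2.2, -0.0]]
0 [308.4 195.1] [311.4 182.7]
1 [301.5 195.4] [307.7 178.5]
2 [294.7 195.8] [304.  174.5]
3 [287.9 196.1] [300.4 170.5]
4 [281.1 196.5] [296.9 166.7]
5 [274.3 196.9] [293.4 162.9]
(0, 1) [0.55108002 0.09875759 0.07797334] 4.467543120151773
[[2.5, -1.9], [3.9, 1.1], [1.1, -0.3], [2.2, -0.9], [2.3, -1.2], [1.9, -1.0], [2.2, -1.0], [2.4, -0.6], [1.9, -0.7], [-0.0, 0.0], [0.2, 0.1], [2.0, -0.6], [-2.5, -4.3], [-2.4, -2.2], [1.5, 0.6], [0.4, 2.1], [-0.5, 1.1]]
0 [310.7 194.2] [313.4 183.8]
1 [303.9 194.6] [309.7 179.7]
2 [297.1 194.9] [305.9 175.6]
3 [290.3 195.3] [302.3 171.7]
4 [283.4 195.7] [298.7 167.8]
5 [276.6 196. ] [295.3 164. ]
knob top seen 295.0 194.0 306.0 174.0
```

Emit:
{"fn": "carry_out", "kwargs": {"rows": [{"jaw":0,"x":3,"y":-3,"z":0,"rx":0,"ry":0,"rz":-5},{"jaw":0,"x":8,"y":-8,"z":0,"rx":0,"ry":0,"rz":-14},{"jaw":0,"x":13,"y":-13,"z":0,"rx":0,"ry":0,"rz":-23},{"jaw":0,"x":18,"y":-18,"z":0,"rx":0,"ry":0,"rz":-32},{"jaw":0,"x":23,"y":-23,"z":0,"rx":0,"ry":0,"rz":-41},{"jaw":0,"x":28,"y":-28,"z":0,"rx":0,"ry":0,"rz":-50},{"jaw":0,"x":32,"y":-32,"z":0,"rx":0,"ry":0,"rz":-57},{"jaw":0,"x":33.6,"y":-33.7,"z":0,"rx":0,"ry":0,"rz":-59.5}], "grip_force": 40}}

```text
time_s: 1.6
ee_pos: [0.5675, 0.133, 0.3039]
tcp_rot: [-3.139, -0.118, -0.0]
contact_force: [0.2, -0.1, 1.0]
width: -0.0
```

Run:
```python
from cell import readout, viewer
import cv2,numpy as np
from scipy.spatial.transform import Rotation as R
s=readout.read_state(); print(s['time_s'],s['ee_pos'],s['contact_force'],s['width'],s['q'].round(2));print(R.from_rotvec(s['tcp_rot']).as_matrix().round(3))
k=viewer.calibration('wrist');im=viewer.get_image('wrist'); cv2.imwrite('pics/w1.png',im[:,:,::-1])
np.savez('pics/w1.npz',**{a:np.array(b) for a,b in k.items()}); print(k)
for l in ['set_button_top','home_stop','head_top','knob_mid']:
    print(l,[(x['uv'],round(x['conf'],2)) for x in viewer.spot_point(l,'wrist')[:2]])
```

```text
1.6 [0.56748958 0.13298383 0.30390382] [ 0.21141828 -0.12179815  0.99822014] -4.548124496688028e-05 [0.09 0.36 0.1  1.31 0.   1.59]
[[ 0.997  0.075  0.   ]
 [ 0.075 -0.997  0.   ]
 [ 0.    -0.    -1.   ]]
{'intrinsics': array([[332.16238459,   0.        , 318.42518888],
       [  0.        , 332.16238459, 202.87286566],
       [  0.        ,   0.        ,   1.        ]]), 'R': array([[ 9.97211784e-01,  7.46228653e-02, -2.93072051e-04],
       [ 7.12543944e-02, -9.51016292e-01,  3.00816926e-01],
       [ 2.21691047e-02, -2.99999067e-01, -9.53681860e-01]]), 't': array([-0.57569746,  0.04630879,  0.40632033])}
set_button_top [([234.8, 111.1], 0.86)]
home_stop []
head_top [([340.4, 59.0], 0.94)]
knob_mid [([317.6, 233.6], 0.9)]
```

View pics/w1.png

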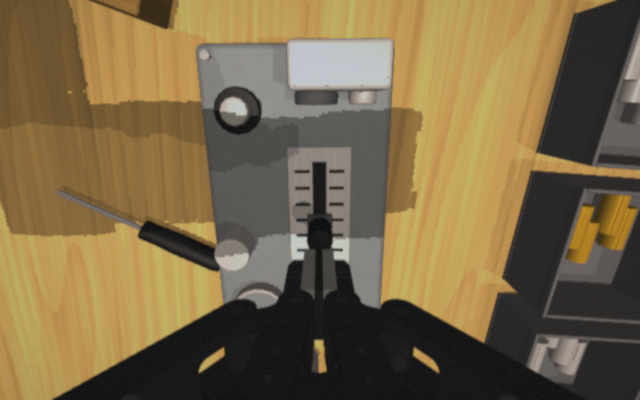

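Run:
```python
from h import *
from cell import viewer
k=dict(np.load('pics/w1.npz'))
W=np.array([[234.8,111.1],[289,148],[351,148],[288,40],[393,38],[391,90],[288,88],[198,45]])
WU=np.array([[-50,95,92],[-9,62,70],[49,62,70],[-2.5,144,125],[72.5,144,125],[72.5,110,125],[-2.5,110,125],[-85,150,70]])/1e3
f=lambda p:(proj(k,unit2w(WU,p))-W).ravel()
r=least_squares(f,[.549,.103,.078],loss='soft_l1');p=r.x;print(p,np.degrees(p[2]));print(np.round(f(p).reshape(-1,2),1).tolist())
for n in range(6):
  print(n,proj(k,unit2w([.02,-.04+.016*n,.1075],p)).round(1), proj(k,unit2w([.004,-.04+.016*n,.07],p)).round(1))
im=cv2.imread('pics/w1.png')[130:280,190:400];cv2.imwrite('pics/w1c.png',cv2.resize(im,None,fx=3.8,fy=3.8,interpolation=cv2.INTER_CUBIC))
```

```text
[0.55181473 0.10220194 0.08535293] 4.890362529124527
[[-0.5, 1.3], [-0.7, 0.5], [1.0, -0.2], [-1.8, -1.1], [3.8, -0.4], [2.9, 0.5], [0.1, 3.7], [-5.1, -1.6]]
0 [[321.3 268.5]] [[305.1 250.3]]
1 [[321.2 252.2]] [[304.7 235.6]]
2 [[321.  235.4]] [[304.3 220.4]]
3 [[320.9 218.1]] [[303.9 204.8]]
4 [[320.7 200.1]] [[303.5 188.7]]
5 [[320.5 181.5]] [[303.1 172. ]]
```

View pics/w1c.png

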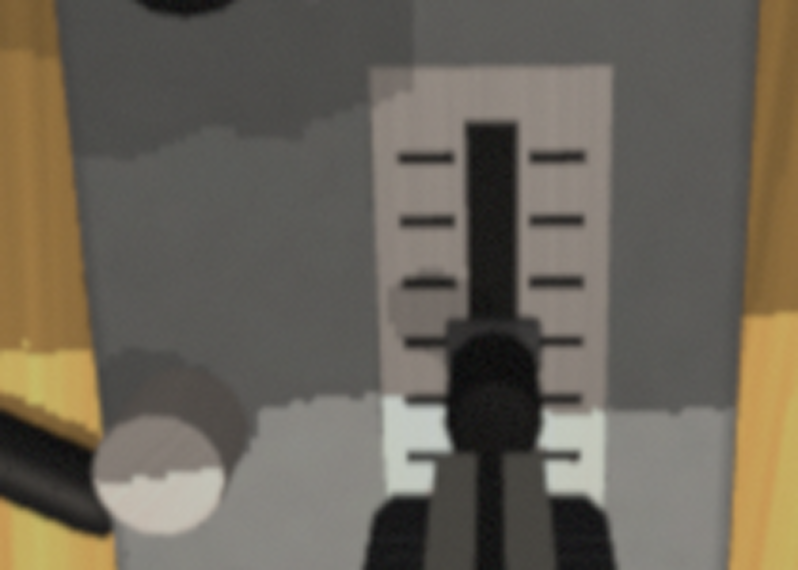

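Emit:
{"fn": "carry_out", "kwargs": {"rows": [{"jaw":0,"x":0,"y":0,"z":-2.5,"rx":0,"ry":0,"rz":0},{"jaw":0,"x":0,"y":0,"z":-5,"rx":0,"ry":0,"rz":0},{"jaw":0,"x":0,"y":0,"z":-7.5,"rx":0,"ry":0,"rz":0},{"jaw":0,"x":0,"y":0,"z":-9.5,"rx":0,"ry":0,"rz":0},{"jaw":0,"x":0,"y":0,"z":-11.5,"rx":0,"ry":0,"rz":0},{"jaw":0,"x":0,"y":0,"z":-12.7,"rx":0,"ry":0,"rz":0},{"jaw":0,"x":0,"y":0,"z":-13.3,"rx":0,"ry":0,"rz":0},{"jaw":0,"x":0,"y":0,"z":-13.3,"rx":0,"ry":0,"rz":0}]}}

```text
time_s: 2.85
ee_pos: [0.566, 0.1351, 0.1711]
tcp_rot: [-3.139, -0.124, -0.0]
contact_force: [0.2, 0.3, -1.5]
width: -0.0002
```

```bash
cat > look.py <<'E'
import sys
from cell import readout, viewer
import cv2,numpy as np
tag=sys.argv[1]
s=readout.read_state(); print(s['time_s'],s['ee_pos'].round(4),s['contact_force'].round(1),s['width'])
a=viewer.get_image('side')[:,:,::-1];b=viewer.get_image('top')[:,:,::-1]
a=cv2.resize(a[120:250,220:380],(640,520),interpolation=cv2.INTER_CUBIC)[:,120:520]
b=cv2.resize(b[150:254,220:380],(640,416),interpolation=cv2.INTER_CUBIC)[:,120:520]
b=cv2.copyMakeBorder(b,0,104,0,0,0)
cv2.imwrite(f'pics/{tag}.png',np.hstack([a,b]))
E
python3 look.py p2
```

```text
2.85 [0.566  0.1351 0.1711] [ 0.2  0.3 -1.5] -0.00018794032350352962
```

View pics/p2.png

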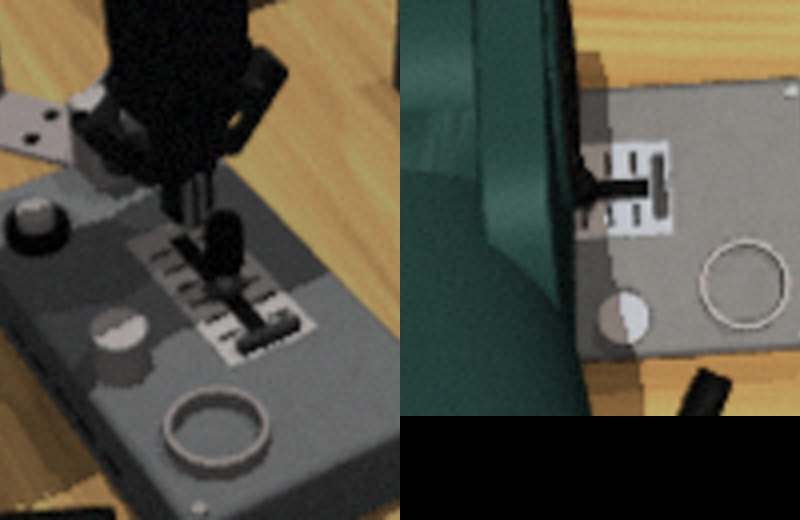

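Emit:
{"fn": "carry_out", "kwargs": {"rows": [{"jaw":0,"x":0.1,"y":-0.7,"z":0,"rx":0,"ry":0,"rz":0},{"jaw":0,"x":0.1,"y":-1.3,"z":0,"rx":0,"ry":0,"rz":0},{"jaw":0,"x":0.2,"y":-1.8,"z":0,"rx":0,"ry":0,"rz":0},{"jaw":0,"x":0.2,"y":-2.3,"z":0,"rx":0,"ry":0,"rz":0},{"jaw":0,"x":0.3,"y":-2.8,"z":0,"rx":0,"ry":0,"rz":0},{"jaw":0,"x":0.3,"y":-3.3,"z":0,"rx":0,"ry":0,"rz":0},{"jaw":0,"x":0.3,"y":-3.7,"z":0,"rx":0,"ry":0,"rz":0},{"jaw":0,"x":0.4,"y":-4.1,"z":0,"rx":0,"ry":0,"rz":0}]}}

```text
time_s: 3.95
ee_pos: [0.5701, 0.0936, 0.1708]
tcp_rot: [3.139, 0.123, -0.0]
contact_force: [-1.1, -0.4, -0.3]
width: 0.0002
```

```bash
python3 look.py p3
```

```text
3.95 [0.5701 0.0936 0.1708] [-1.1 -0.4 -0.3] 0.000213183468639198
```

View pics/p3.png

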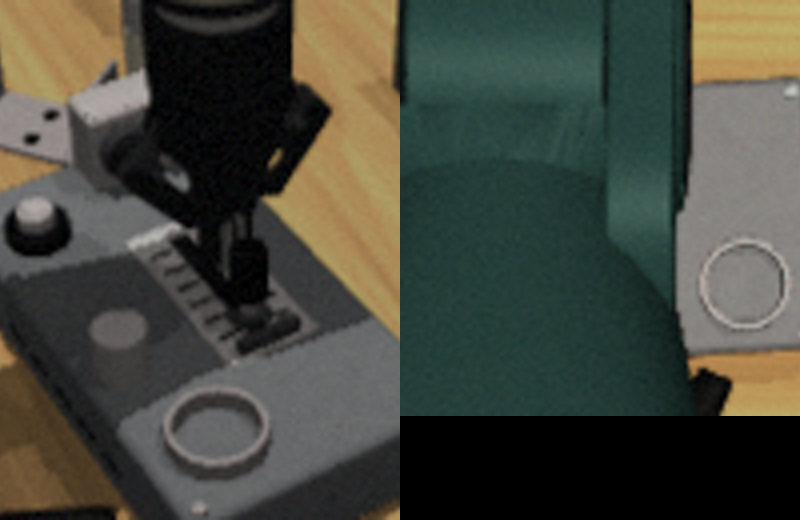

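Emit:
{"fn": "carry_out", "kwargs": {"rows": [{"jaw":0,"x":0,"y":-0.2,"z":0,"rx":0,"ry":0,"rz":0},{"jaw":0,"x":0,"y":-0.3,"z":0,"rx":0,"ry":0,"rz":0},{"jaw":0,"x":0.1,"y":-0.4,"z":0,"rx":0,"ry":0,"rz":0},{"jaw":0,"x":0.1,"y":-0.5,"z":0,"rx":0,"ry":0,"rz":0},{"jaw":0,"x":0.1,"y":-0.6,"z":0,"rx":0,"ry":0,"rz":0},{"jaw":0,"x":0.1,"y":-0.7,"z":0,"rx":0,"ry":0,"rz":0},{"jaw":0,"x":0.1,"y":-0.7,"z":0,"rx":0,"ry":0,"rz":0},{"jaw":0,"x":0.1,"y":-0.7,"z":0,"rx":0,"ry":0,"rz":0}]}}

```text
time_s: 5.05
ee_pos: [0.5712, 0.0869, 0.1709]
tcp_rot: [-3.139, -0.123, -0.0]
contact_force: [0.3, 0.9, 0.2]
width: 0.0002
```

Emit:
{"fn": "carry_out", "kwargs": {"rows": [{"jaw":0,"x":0,"y":-0.05,"z":0,"rx":0,"ry":0,"rz":0},{"jaw":0,"x":0,"y":-0.1,"z":0,"rx":0,"ry":0,"rz":0},{"jaw":0,"x":0,"y":-0.15,"z":0,"rx":0,"ry":0,"rz":0},{"jaw":0,"x":0,"y":-0.15,"z":0,"rx":0,"ry":0,"rz":0},{"jaw":0,"x":0,"y":-0.15,"z":0,"rx":0,"ry":0,"rz":0},{"jaw":0,"x":0,"y":-0.15,"z":0,"rx":0,"ry":0,"rz":0},{"jaw":0,"x":0,"y":-0.15,"z":0,"rx":0,"ry":0,"rz":0},{"jaw":0,"x":0,"y":-0.15,"z":0,"rx":0,"ry":0,"rz":0}]}}

```text
time_s: 6.05
ee_pos: [0.5712, 0.0863, 0.171]
tcp_rot: [-3.137, -0.125, -0.001]
contact_force: [0.6, 9.8, 1.2]
width: 0.0003
```

```bash
python3 look.py p4
```

```text
6.05 [0.5712 0.0863 0.171 ] [0.6 9.8 1.2] 0.0003298685887053066
```

View pics/p4.png

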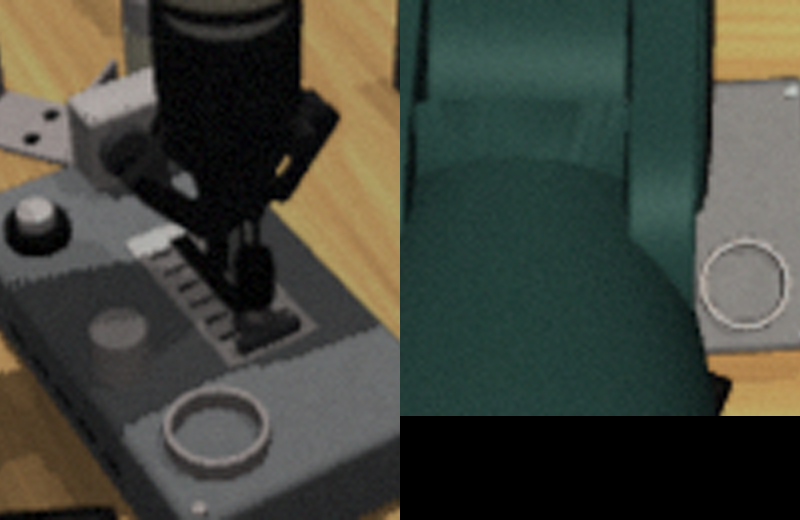

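Emit:
{"fn": "carry_out", "kwargs": {"rows": [{"jaw":0,"x":0,"y":1.2,"z":0,"rx":0,"ry":0,"rz":0},{"jaw":0,"x":0,"y":1.5,"z":2,"rx":0,"ry":0,"rz":0},{"jaw":0,"x":0,"y":1.5,"z":5,"rx":0,"ry":0,"rz":0},{"jaw":0,"x":0.1,"y":0,"z":6,"rx":0,"ry":0,"rz":0},{"jaw":0,"x":0.3,"y":-3,"z":6,"rx":0,"ry":0,"rz":0},{"jaw":0,"x":0.5,"y":-5.5,"z":6,"rx":0,"ry":0,"rz":0},{"jaw":0,"x":0.5,"y":-5.7,"z":5,"rx":0,"ry":0,"rz":0},{"jaw":0,"x":0.5,"y":-5.7,"z":3,"rx":0,"ry":0,"rz":0}]}}

```text
time_s: 7.15
ee_pos: [0.5762, 0.0281, 0.2001]
tcp_rot: [3.139, 0.122, 0.001]
contact_force: [-0.1, -1.0, -0.2]
width: 0.0001
```

Emit:
{"fn": "carry_out", "kwargs": {"rows": [{"jaw":0,"x":0,"y":0,"z":-1.5,"rx":0,"ry":0,"rz":0},{"jaw":0,"x":0,"y":0,"z":-2.5,"rx":0,"ry":0,"rz":0},{"jaw":0,"x":0,"y":0,"z":-3,"rx":0,"ry":0,"rz":0},{"jaw":0,"x":0,"y":0,"z":-3,"rx":0,"ry":0,"rz":0},{"jaw":0,"x":0,"y":0,"z":-3,"rx":0,"ry":0,"rz":0},{"jaw":0,"x":0,"y":0,"z":-3,"rx":0,"ry":0,"rz":0},{"jaw":0,"x":0,"y":0,"z":-3,"rx":0,"ry":0,"rz":0},{"jaw":0,"x":0,"y":0,"z":-3,"rx":0,"ry":0,"rz":0}]}}

```text
time_s: 8.15
ee_pos: [0.5762, 0.0283, 0.171]
tcp_rot: [3.139, 0.123, 0.0]
contact_force: [-0.3, -0.1, -0.3]
width: 0.0
```

```bash
python3 look.py p5
```

```text
8.15 [0.5762 0.0283 0.171 ] [-0.3 -0.1 -0.3] 1.6479036536649316e-05
```

View pics/p5.png

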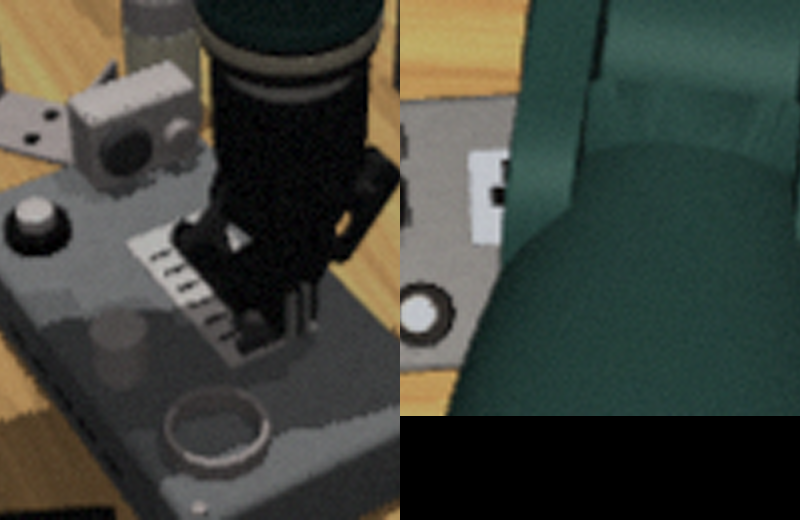

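Emit:
{"fn": "carry_out", "kwargs": {"rows": [{"jaw":0,"x":0,"y":0.4,"z":0,"rx":0,"ry":0,"rz":0},{"jaw":0,"x":-0.1,"y":0.8,"z":0,"rx":0,"ry":0,"rz":0},{"jaw":0,"x":-0.1,"y":1.1,"z":0,"rx":0,"ry":0,"rz":0},{"jaw":0,"x":-0.1,"y":1.3,"z":0,"rx":0,"ry":0,"rz":0},{"jaw":0,"x":-0.1,"y":1.5,"z":0,"rx":0,"ry":0,"rz":0},{"jaw":0,"x":-0.1,"y":1.7,"z":0,"rx":0,"ry":0,"rz":0},{"jaw":0,"x":-0.1,"y":1.8,"z":0,"rx":0,"ry":0,"rz":0},{"jaw":0,"x":-0.2,"y":1.8,"z":0,"rx":0,"ry":0,"rz":0}]}}

```text
time_s: 9.25
ee_pos: [0.5745, 0.0462, 0.171]
tcp_rot: [3.139, 0.123, 0.001]
contact_force: [3.3, -3.7, -0.8]
width: -0.0
```

Emit:
{"fn": "carry_out", "kwargs": {"rows": [{"jaw":0,"x":0,"y":0.1,"z":0,"rx":0,"ry":0,"rz":0},{"jaw":0,"x":0,"y":0.2,"z":0,"rx":0,"ry":0,"rz":0},{"jaw":0,"x":0,"y":0.3,"z":0,"rx":0,"ry":0,"rz":0},{"jaw":0,"x":0,"y":0.4,"z":0,"rx":0,"ry":0,"rz":0},{"jaw":0,"x":0,"y":0.5,"z":0,"rx":0,"ry":0,"rz":0},{"jaw":0,"x":-0.1,"y":0.5,"z":0,"rx":0,"ry":0,"rz":0},{"jaw":0,"x":-0.1,"y":0.5,"z":0,"rx":0,"ry":0,"rz":0},{"jaw":0,"x":-0.1,"y":0.5,"z":0,"rx":0,"ry":0,"rz":0}]}}

```text
time_s: 10.25
ee_pos: [0.573, 0.0515, 0.1708]
tcp_rot: [-3.139, -0.123, 0.0]
contact_force: [0.4, -0.9, 0.3]
width: 0.0
```

```bash
python3 look.py p6
```

```text
10.25 [0.573  0.0515 0.1708] [ 0.4 -0.9  0.3] 2.7155178598528195e-05
```

View pics/p6.png

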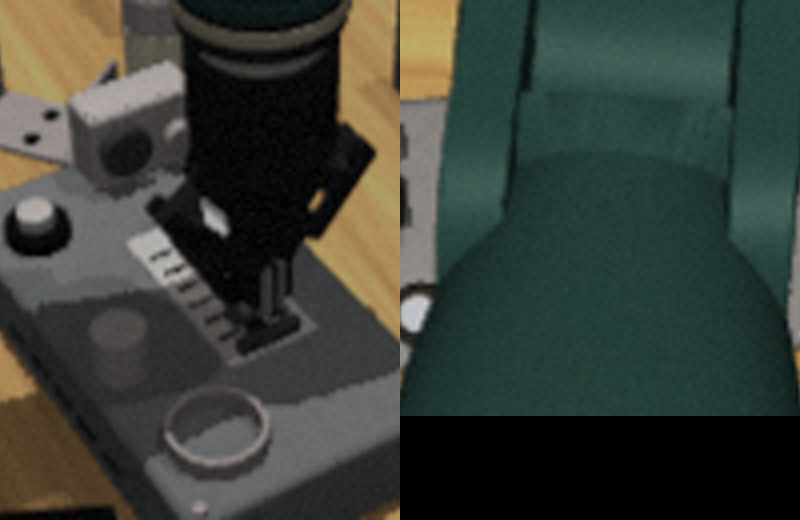

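Emit:
{"fn": "carry_out", "kwargs": {"rows": [{"jaw":0,"x":0,"y":0.3,"z":0,"rx":0,"ry":0,"rz":0},{"jaw":0,"x":0,"y":0.6,"z":0,"rx":0,"ry":0,"rz":0},{"jaw":0,"x":-0.1,"y":0.8,"z":0,"rx":0,"ry":0,"rz":0},{"jaw":0,"x":-0.1,"y":1.0,"z":0,"rx":0,"ry":0,"rz":0},{"jaw":0,"x":-0.1,"y":1.1,"z":0,"rx":0,"ry":0,"rz":0},{"jaw":0,"x":-0.1,"y":1.2,"z":0,"rx":0,"ry":0,"rz":0},{"jaw":0,"x":-0.1,"y":1.2,"z":0,"rx":0,"ry":0,"rz":0},{"jaw":0,"x":-0.1,"y":1.2,"z":0,"rx":0,"ry":0,"rz":0}]}}

```text
time_s: 11.35
ee_pos: [0.572, 0.0632, 0.1709]
tcp_rot: [3.139, 0.123, -0.0]
contact_force: [-3.0, -4.3, 1.3]
width: 0.0003
```

```bash
cat > wl.py <<'E'
import sys
from h import *
from cell import readout, viewer
s=readout.read_state(); print(s['time_s'],s['ee_pos'].round(4),s['contact_force'].round(1))
k=viewer.calibration('wrist');im=viewer.get_image('wrist')[:,:,::-1].copy()
p=[.5505,.1025,np.radians(4.7)]
for n in range(6):
    q=proj(k,unit2w([.043,-.04+.016*n,.07],p))[0]
    print(n,q.round(0),end=' ')
    cv2.putText(im,str(n),(int(q[0])+12,int(q[1])+4),0,.4,(0,0,255),1)
cv2.imwrite(f'pics/{sys.argv[1]}.png',im)
E
python3 wl.py w7
```

```text
11.35 [0.572  0.0632 0.1709] [-3.  -4.3  1.3]
0 [363. 239.] 1 [364. 212.] 2 [365. 184.] 3 [367. 153.] 4 [368. 121.] 5 [369.  87.]
```

View pics/w7.png

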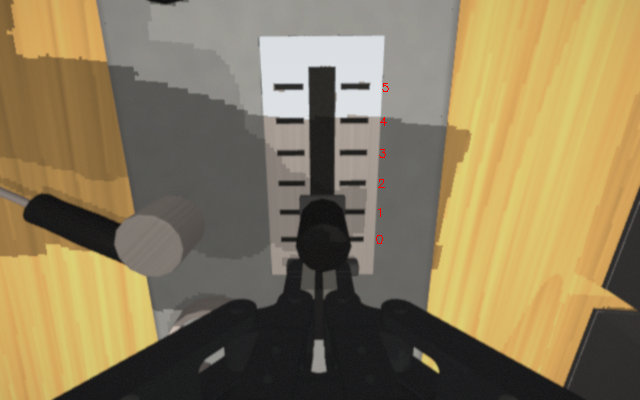

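Emit:
{"fn": "carry_out", "kwargs": {"rows": [{"jaw":0,"x":0,"y":0.1,"z":0,"rx":0,"ry":0,"rz":0},{"jaw":0,"x":0,"y":0.2,"z":0,"rx":0,"ry":0,"rz":0},{"jaw":0,"x":0,"y":0.3,"z":0,"rx":0,"ry":0,"rz":0},{"jaw":0,"x":0,"y":0.4,"z":0,"rx":0,"ry":0,"rz":0},{"jaw":0,"x":-0.1,"y":0.45,"z":0,"rx":0,"ry":0,"rz":0},{"jaw":0,"x":-0.1,"y":0.45,"z":0,"rx":0,"ry":0,"rz":0},{"jaw":0,"x":-0.1,"y":0.45,"z":0,"rx":0,"ry":0,"rz":0},{"jaw":0,"x":-0.1,"y":0.45,"z":0,"rx":0,"ry":0,"rz":0}]}}

```text
time_s: 12.4
ee_pos: [0.5712, 0.0679, 0.1709]
tcp_rot: [-3.139, -0.123, -0.0]
contact_force: [-0.7, -1.4, 0.0]
width: 0.0
```

```bash
python3 wl.py w8
```

```text
12.4 [0.5712 0.0679 0.1709] [-0.7 -1.4  0. ]
0 [364. 247.] 1 [365. 220.] 2 [366. 192.] 3 [367. 163.] 4 [368. 131.] 5 [370.  98.]
```

View pics/w8.png

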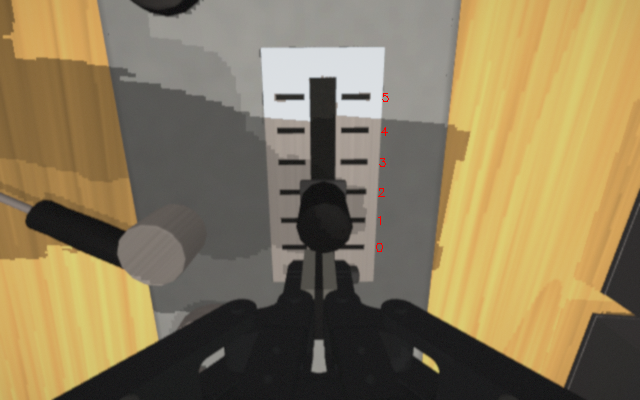

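The wrist picture shows the lever base at mark 2 (row 192), with the knob now ahead of the fingers. Second click is done, and I'll go on to the third.

Emit:
{"fn": "carry_out", "kwargs": {"rows": [{"jaw":0,"x":0,"y":0.3,"z":0,"rx":0,"ry":0,"rz":0},{"jaw":0,"x":0,"y":0.6,"z":0,"rx":0,"ry":0,"rz":0},{"jaw":0,"x":-0.1,"y":0.8,"z":0,"rx":0,"ry":0,"rz":0},{"jaw":0,"x":-0.1,"y":0.9,"z":0,"rx":0,"ry":0,"rz":0},{"jaw":0,"x":-0.1,"y":1.0,"z":0,"rx":0,"ry":0,"rz":0},{"jaw":0,"x":-0.1,"y":1.1,"z":0,"rx":0,"ry":0,"rz":0},{"jaw":0,"x":-0.1,"y":1.1,"z":0,"rx":0,"ry":0,"rz":0},{"jaw":0,"x":-0.1,"y":1.1,"z":0,"rx":0,"ry":0,"rz":0}]}}

```text
time_s: 13.45
ee_pos: [0.5701, 0.0787, 0.1709]
tcp_rot: [3.139, 0.123, -0.0]
contact_force: [-1.2, -5.1, 0.5]
width: -0.0003
```

Emit:
{"fn": "carry_out", "kwargs": {"rows": [{"jaw":0,"x":0,"y":0.1,"z":0,"rx":0,"ry":0,"rz":0},{"jaw":0,"x":0,"y":0.2,"z":0,"rx":0,"ry":0,"rz":0},{"jaw":0,"x":0,"y":0.3,"z":0,"rx":0,"ry":0,"rz":0},{"jaw":0,"x":0,"y":0.4,"z":0,"rx":0,"ry":0,"rz":0},{"jaw":0,"x":0,"y":0.45,"z":0,"rx":0,"ry":0,"rz":0},{"jaw":0,"x":0,"y":0.45,"z":0,"rx":0,"ry":0,"rz":0},{"jaw":0,"x":0,"y":0.45,"z":0,"rx":0,"ry":0,"rz":0},{"jaw":0,"x":0,"y":0.45,"z":0,"rx":0,"ry":0,"rz":0}]}}

```text
time_s: 14.45
ee_pos: [0.5702, 0.0834, 0.1709]
tcp_rot: [-3.139, -0.123, -0.0]
contact_force: [-0.5, -0.4, -0.2]
width: 0.0003
```

```bash
python3 wl.py w9
```

```text
14.45 [0.5702 0.0834 0.1709] [-0.5 -0.4 -0.2]
0 [362. 272.] 1 [363. 246.] 2 [364. 220.] 3 [365. 191.] 4 [366. 162.] 5 [368. 130.]
```

View pics/w9.png

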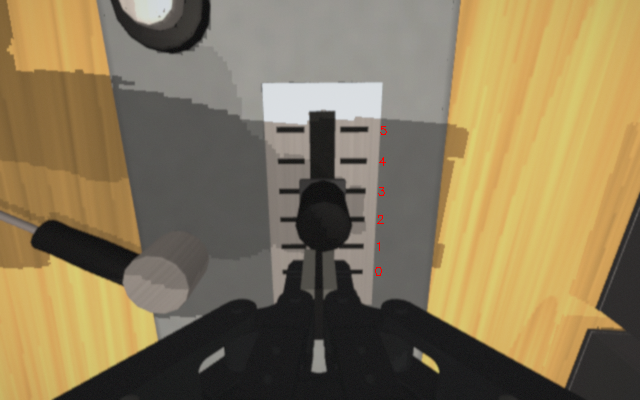

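Base at mark 3 (row 191), with the force gone. Backing off, lifting, and moving over the button.

Emit:
{"fn": "carry_out", "kwargs": {"rows": [{"jaw":0,"x":0.1,"y":-1,"z":0,"rx":0,"ry":0,"rz":0},{"jaw":0,"x":0.1,"y":-1.5,"z":1,"rx":0,"ry":0,"rz":0},{"jaw":0,"x":0,"y":-1.5,"z":5,"rx":0,"ry":0,"rz":0},{"jaw":0,"x":-1,"y":-0.5,"z":7,"rx":0,"ry":0,"rz":0},{"jaw":0,"x":-4,"y":3,"z":7,"rx":0,"ry":0,"rz":0},{"jaw":0,"x":-6.5,"y":7.5,"z":7,"rx":0,"ry":0,"rz":0},{"jaw":0,"x":-7.7,"y":10.5,"z":6,"rx":0,"ry":0,"rz":0},{"jaw":0,"x":-7.7,"y":11,"z":4,"rx":0,"ry":0,"rz":0}]}}

```text
time_s: 15.5
ee_pos: [0.4928, 0.1948, 0.212]
tcp_rot: [-3.138, -0.126, -0.003]
contact_force: [-0.2, 0.2, -0.9]
width: -0.0
```

```bash
python3 look.py p10; python3 wl.py w10
```

```text
15.5 [0.4928 0.1948 0.212 ] [-0.2  0.2 -0.9] -2.4960687147363188e-05
15.6 [0.4924 0.1936 0.2102] [1.1 0.2 0.3]
0 [437. 378.] 1 [439. 361.] 2 [442. 344.] 3 [444. 327.] 4 [446. 308.] 5 [449. 289.]
```

View pics/p10.png

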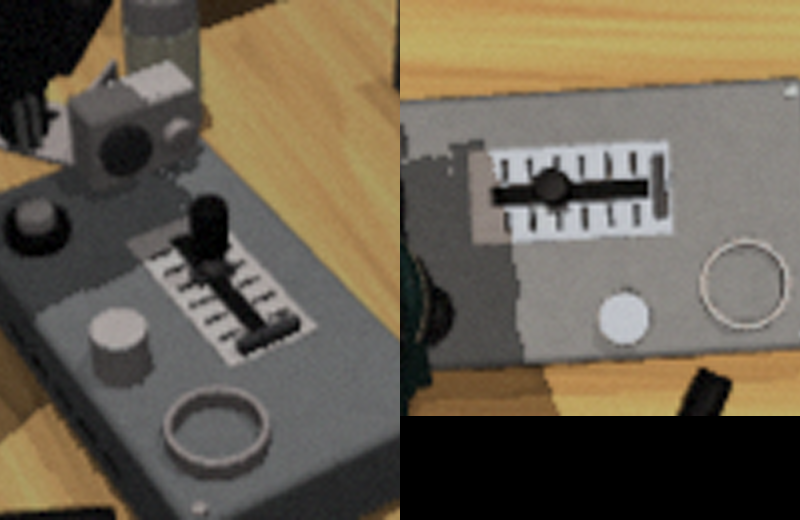

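View pics/w10.png

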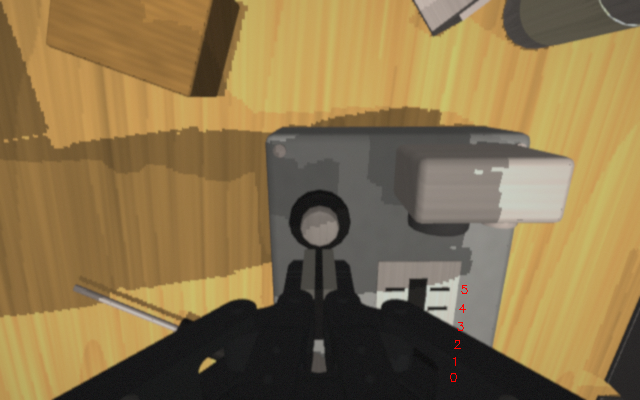

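Run:
```python
from h import *
from cell import viewer,readout
k=viewer.calibration('wrist');p=[.5505,.1025,np.radians(4.7)]
w=unit2w([-.05,.095,.092],p);print(w,proj(k,w)); viewer.get_image('wrist'); print(viewer.spot_point('set_button_top','wrist')[:1])
e=readout.read_state()['ee_pos'];print(e,proj(k,[e[0],e[1],e[2]-.073]))
for z in (.092,): # back-project observed
    K=np.array(k['intrinsics']);R=np.array(k['R']);t=np.array(k['t'])
    d=R.T@np.linalg.solve(K,[320,226,1]);c=-R.T@t;print(c+d*(z-c[2])/d[2])
```

```text
[[0.49288397 0.19308363 0.092     ]] [[318.72205223 228.99730586]]
[{'uv': [314.5, 228.5], 'conf': 0.74}]
[0.49360216 0.19287032 0.21177516] [[320.12858316 266.46221875]]
[0.49350569 0.19509988 0.092     ]
```

Emit:
{"fn": "carry_out", "kwargs": {"rows": [{"jaw":0,"x":0,"y":0,"z":-1.5,"rx":0,"ry":0,"rz":0},{"jaw":0,"x":0,"y":0,"z":-3,"rx":0,"ry":0,"rz":0},{"jaw":0,"x":0,"y":0,"z":-4,"rx":0,"ry":0,"rz":0},{"jaw":0,"x":0,"y":0,"z":-4.4,"rx":0,"ry":0,"rz":0},{"jaw":0,"x":0,"y":0,"z":-4.7,"rx":0,"ry":0,"rz":0},{"jaw":0,"x":0,"y":0,"z":-4.9,"rx":0,"ry":0,"rz":0},{"jaw":0,"x":0,"y":0,"z":-5.0,"rx":0,"ry":0,"rz":0},{"jaw":0,"x":0,"y":0,"z":-5.0,"rx":0,"ry":0,"rz":0}]}}

```text
time_s: 16.75
ee_pos: [0.4934, 0.1933, 0.1611]
tcp_rot: [3.139, 0.123, 0.001]
contact_force: [0.9, -2.2, 2.0]
width: 0.0
```

Emit:
{"fn": "carry_out", "kwargs": {"rows": [{"jaw":0,"x":0,"y":0,"z":-0.1,"rx":0,"ry":0,"rz":0},{"jaw":0,"x":0,"y":0,"z":-0.2,"rx":0,"ry":0,"rz":0},{"jaw":0,"x":0,"y":0,"z":-0.3,"rx":0,"ry":0,"rz":0},{"jaw":0,"x":0,"y":0,"z":-0.3,"rx":0,"ry":0,"rz":0},{"jaw":0,"x":0,"y":0,"z":-0.3,"rx":0,"ry":0,"rz":0},{"jaw":0,"x":0,"y":0,"z":-0.3,"rx":0,"ry":0,"rz":0},{"jaw":0,"x":0,"y":0,"z":-0.3,"rx":0,"ry":0,"rz":0},{"jaw":0,"x":0,"y":0,"z":-0.3,"rx":0,"ry":0,"rz":0}]}}

```text
time_s: 17.75
ee_pos: [0.4934, 0.1933, 0.1585]
tcp_rot: [3.139, 0.123, 0.002]
contact_force: [-0.8, -4.2, 14.0]
width: -0.0001
```

```bash
python3 look.py p11
```

```text
17.75 [0.4934 0.1933 0.1585] [-0.8 -4.2 14. ] -0.00011547436595663156
```

View pics/p11.png

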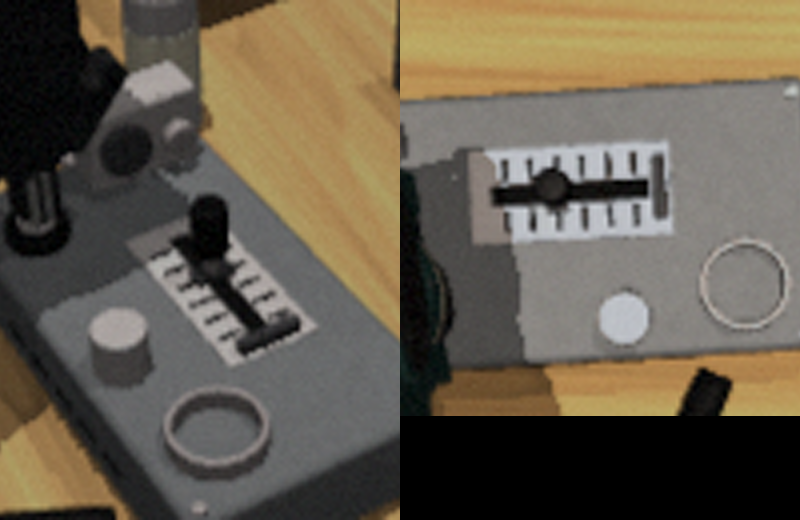

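Emit:
{"fn": "carry_out", "kwargs": {"rows": [{"jaw":0,"x":0,"y":0,"z":0.4,"rx":0,"ry":0,"rz":0},{"jaw":0,"x":0,"y":0,"z":1,"rx":0,"ry":0,"rz":0},{"jaw":0,"x":0,"y":0,"z":2.5,"rx":0,"ry":0,"rz":0},{"jaw":0,"x":0,"y":0,"z":5,"rx":0,"ry":0,"rz":0},{"jaw":0,"x":0,"y":0,"z":8,"rx":0,"ry":0,"rz":0},{"jaw":0,"x":-1,"y":3,"z":12,"rx":0,"ry":0,"rz":0},{"jaw":0,"x":-4,"y":7,"z":14,"rx":0,"ry":0,"rz":0},{"jaw":0,"x":-7,"y":11,"z":15,"rx":0,"ry":0,"rz":0}]}}

```text
time_s: 18.85
ee_pos: [0.4222, 0.3045, 0.3089]
tcp_rot: [-3.138, -0.122, -0.001]
contact_force: [0.1, 0.9, -0.1]
width: 0.0
```

Emit:
{"fn": "carry_out", "kwargs": {"rows": [{"jaw":0,"x":-4,"y":4,"z":0,"rx":0,"ry":0,"rz":0},{"jaw":0,"x":-8,"y":8,"z":0,"rx":0,"ry":0,"rz":0},{"jaw":0,"x":-10,"y":10,"z":0,"rx":0,"ry":0,"rz":0},{"jaw":0,"x":-10,"y":10,"z":0,"rx":0,"ry":0,"rz":0},{"jaw":0,"x":-10,"y":10,"z":0,"rx":0,"ry":0,"rz":0},{"jaw":0,"x":-10,"y":10,"z":0,"rx":0,"ry":0,"rz":0},{"jaw":0,"x":-10,"y":10,"z":0,"rx":0,"ry":0,"rz":0},{"jaw":0,"x":-10,"y":10,"z":0,"rx":0,"ry":0,"rz":0}]}}

```text
time_s: 19.85
ee_pos: [0.3235, 0.4031, 0.3079]
tcp_rot: [3.139, 0.122, -0.0]
contact_force: [0.0, 0.2, -0.3]
width: 0.0001
```

```bash
python3 look.py p12
python3 - <<'E'
import cv2,numpy as np
from cell import viewer
a=viewer.get_image('top')[:,:,::-1].astype(int);b=cv2.imread('pics/top0.png').astype(int)
s=viewer.get_image('side')[:,:,::-1].astype(int);c=cv2.imread('pics/side0.png').astype(int)
o=np.hstack([a[120:320,150:430],b[120:320,150:430]]);o2=np.hstack([s[120:300,180:440],c[120:300,180:440]])
cv2.imwrite('pics/cmp.png',np.vstack([o,np.hstack([o2,np.zeros((180,40,3))])]))
E
```

```text
19.85 [0.3235 0.4031 0.3079] [ 0.   0.2 -0.3] 0.00013393285975643262[ WARN:0@3.295] global loadsave.cpp:1063 imwrite_ Unsupported depth image for selected encoder is fallbacked to CV_8U.
```

View pics/p12.png

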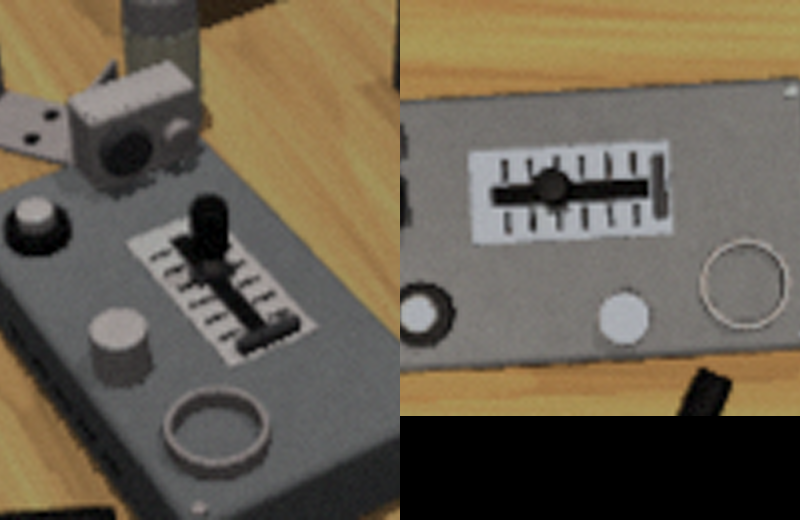

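View pics/cmp.png

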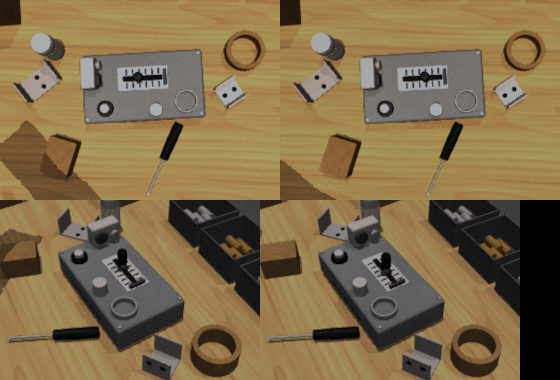

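```bash
python3 -c "
from cell import env
print(env.finish_job())"
```

```text
the job is handed in; nothing more can be done
None
```

The job is done and handed in at about 20 s of the 64 s allowed. The lever is in the third notch and the button is up again.

- **Lever home:** I pushed the knob home with the closed fingertips. The stop gave a firm 9.8 N, and the fingers stood where the fitted unit pose puts the home position.
- **Three clicks:** From the other side I pushed it out one click at a time. Force built up to about 4–5 N before each click and dropped away after it. The wrist pictures after the second and third clicks showed the lever at marks 2 and 3.
- **Button:** I then pressed the set button until it stopped: 14 N, with the fingertips at its fully-down height.
- **Last pictures:**
  - The knob is at the third notch, at column 553 in the enlarged top view, where I predicted it.
  - The button is up.
  - Compared by eye with the first pictures, nothing else on the bench has moved.
  - The arm is clear and reads about 0 N.

**Unexplained reading:** during the button press the wrist also read about 4 N sideways, along −y. It may be friction on the cap. I can't rule out a light brush of a finger link against the fixed banding head beside it. It was gone once the arm had moved clear.

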